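# Set the spray-glazing air regulator to its mark and lock it

## Robot

A 6-joint arm with a two-finger parallel gripper is mounted at the origin on a cart in front of the work surface, level with it; the furniture and walls round the work are solid. World frame = base frame: x ahead of the robot, y to its left, z up, the work surface at z = 0. Lengths are in mm, angles in rad, forces in N, time in s.
With the tool pointing down it reaches from about 275 to 750 mm from the base axis. Payload 10.2 kg.
Tool frame: the origin (TCP) lies between the finger pads; the fingertips stand 19 mm ahead of it and the grasp point (between the pads) is the TCP; z points along the fingers, y is the line along which they close (so a half turn about z gives the same grasp; the last joint's range is limited). The gripper opens to 88 mm and grips with 3 to 60 N. Pads are 18 mm wide; open, the fingers measure 123 mm over their backs; the gripper's body (75 mm by 187 mm) begins 45 mm behind the grasp point.
Start: joints at [1.049, 0.313, 1.498, -0, 1.331, -0.223], TCP at [154.559, 501.74, 257.72] pointing down, gripper open.
Joint ranges: [-2.94, 2.94], [-0.97, 2.17], [0.19, 2.56], [-1.23, 4.37], [0.02, 3.11], [-2.88, 2.88]. Speed limits (rad/s): [2.39, 2.39, 3.01, 3.14, 3.14, 3.14].

## Interface

Orientations are given as a unit quaternion [x, y, z, w].
In Python, from bench import arm gives the robot as it stands.
- The arm moves only by the tool move_arm, never from a script. Its argument "deltas" is text: rows parted by semicolons, each of 7 numbers parted by spaces: the opening, from 0 (shut) to 1 (fully open), then the shift along the tool's x, y, z normalised to -1 to 1, where 1 is 0.25 m, then the turn, a rotation vector about the tool's x, y, z normalised to -1 to 1, where 1 is 45 degrees. In form: claw tx ty tz ax ay az; .... A call has 1 to 5 rows; each row is the pose to reach, as a shift and turn from the pose commanded when the call began, along the tool's axes at that moment; what a row does not reach only later rows make up. A row lasts 1/12 s, in which the tool goes at most 41.7 mm and 7.16 degrees, less where a joint would pass 70% of its speed; a pose out of reach is approached as far as the arm can. A call with a number of a shift or a turn outside -1 to 1 is refused whole. A call with a gripper value outside its range is refused whole. The fingers move at their own pace and stop on an object; "grip_force" is the grip in N (left out, the last holds). Time passes only in rows, so rows that repeat a pose let the fingers close. It gives the time, the measured TCP pose, the force, the opening and the grip force at its end, in the units of the state.
- arm.observe(): the state, without advancing time (a new reading comes with each control period).
- arm.get_image(name): name is "scene" or "top" or "wrist"; returns a dict with "frame" (420x560x3 uint8, red, green, blue), "depth" (420x560 float32, mm along the optical axis (not along the pixel's ray), 0 where there is no reading), "mtx" (3x3 intrinsics, pixels), "rvec" (rotation vector, rad) and "tvec" (3), from world to camera coordinates, as OpenCV has them; the wrist camera has in their place "T_tool_cam" (4x4, takes a point from camera to tool coordinates, whose origin is the TCP and whose axes are the flange's). Camera axes: x right, y down, z forward; pixel columns grow to the right and rows downward; lengths in mm; the calibration is good to about 2 mm. The wrist camera is an equidistant fisheye: a pixel r from the principal point sees the ray r / f radians off the axis. A picture is of the moment at which its call begins: read the wrist's pose just before it.
- arm.job_done(): hands the job in; it is judged then, once.
Trained networks look in a picture, given as the dict that the camera call returned (one of the last four; its "shot" number tells which), for a name from the list of things; names that differ only in an ending like _2 or _b are one class to them, and where a whole thing is asked for, a point or a joint stands for the part that bears it (a point fixed in the world has none). Each returns a list of dicts, best first, with "p" (0 to 1); they miss things now and then, are a little off and sometimes report something else, mostly with a low value. They report only what shows in the picture. A call takes as long as a camera call.
- arm.recognise(picture, target): "point" ([x, y, z] in mm, in the coordinates of the camera as it stood for that picture, good to about 4 mm: the middle of the surface that is visible of it).
- arm.pinpoint(picture, target): "point" ([x, y, z] in mm, in the coordinates of the camera as it stood for that picture, good to about 4 mm: a listed point, or the origin of a listed thing).
The state is a dict: "time_s": time; "joint_pos": joint angles; "joint_vel": joint speeds; "joint_efforts": joint torques, N m; "ee_pos": TCP position; "orientation": TCP orientation; "ft_force": force on the tool from outside, world axes, zero at the start; "torque": the same for the moment, N m; "finger_gap": finger opening in mm; "grip_force": force on a finger pad.
Only numpy, scipy, OpenCV 4.12 (cv2) and the standard library are available. Lean on these libraries where they do the work, as an engineer would, in place of code of your own. Each camera call takes 0.05 s, during which the arm holds its last target. There are 200 camera calls.

## Task

Set up the air for spraying glaze: turn the regulator knob on the sloping air console clockwise until its white pointer stands at the riveted set mark at the top of the scale, then push the lock slide fully home into the nearest notch of the knob's skirt. Do not force the slide: if it stops short on a tooth, trim the knob a few degrees one way or the other (keeping the pointer within one small 10-degree division of the mark) and try again; leave the bisque pieces round the console where they stand.

Things in the scene. Friction and masses are not known exactly. Their poses are not given: they have to be found in the camera images.
- knob (a joint): angle of the regulator knob, rad: 0 when its white pointer stands at the set mark, growing anticlockwise as one looks at the face. It starts 1.8 to 3.2 rad anticlockwise of the mark and is turned clockwise, down to 0. End stops at -0.8 and 3.8. Stiff (0.06 N m of friction): it stays where it is left. The gauge on the face follows it.
- lock (a joint): travel of the lock slide, m: 0 open, 0.014 fully home at its stop; starts within 3 mm of open, 1.5 N of friction, stays where it is left. About 8 mm from open its tongue (6.8 mm wide, corners rounded 1 mm) meets the knob's skirt: it enters, and centres the knob a little, only with a notch within about 0.08 rad of it, else it stops on a tooth 6 mm short of home.
- pointer (a point): tip of the knob's white pointer, 32 mm from the axis, over the knob's steel skirt: a ring 66 mm in diameter, 3 to 11 mm above the face, with 12 notches 8.8 mm wide, 8 mm deep. It was clamped on by hand: with the pointer at the mark, the notch next to the lock's tongue is up to 0.13 rad off it, either way, differently each time and not given; see or feel it. x outward, z out of the face.
- set_mark (a point): the set mark, a dark riveted bar on the scale. Its axes are those of the console's face, which slopes up away from the robot at 30 degrees: x up the slope, y to the left along the face, z straight out of the face. The origin lies in the face's surface; the knob's axis meets that surface at x = -46 mm, y = 0.
- knob_grip (a point): point on the knob's axis, 30 mm above the face; x points to the pointer and turns with the knob, z out of the face. The grip is a fluted black cylinder, 42 mm in diameter, from 14 to 40 mm above the face; fingertips stay at least 15 mm above the face to clear the skirt. Within 49 mm of the axis nothing else stands higher than that; the gauge to the left is 11 mm high.
- lock_tab: upright dark steel thumb tab of the lock slide, 28 mm along the slope, 10 mm thick along its travel, from 8 to 25 mm above the face. Origin in the middle of its foot, 8 mm above the face; axes as set_mark's. It stands right of the knob, 88 mm from the axis when open, and slides towards it (along +y). The rails and slide plate round it are no higher than 9.5 mm.
- console: the air console: a grey sloping steel box, 170 mm deep, 240 mm wide, 118 mm high at the back, 37 mm at the front, fixed to the table; origin under its centre, x to its back, y to its left
- bisque_vase: loose bystander: unglazed pale vase, 66 mm wide, 100 mm high, origin under its foot
- bisque_cup: loose bystander: unglazed pale cup with an ear, 67 x 98 mm, 66 mm high, origin under it
- figurine_c: loose bystander: unglazed pale snail figure, 23 x 91 mm, 51 mm high, origin under it

How it is judged:
By the outcome, as a careful person would: the job done as asked, in the order asked, and still so for the second after the job is handed in, with the robot touching nothing.
It also fails if it takes over 72 s, if anything falls off the work surface, if the arm or the gripper's body presses on something with over 40 N, if the wrist force passes 120 N, or if a joint passes its speed limit or range.

## Working session

There is one attempt and no reset: what is moved stays moved. The work goes in short steps, Python scripts to look and compute and a tool call to move; the robot and the scene stay as the last step left them, time stands still between calls to the robot, and variables do not carry over. Pictures are saved under pics/ and viewed, at most 10 in all, crops included, and the job is handed in when it is done.

Besides the shell and the picture viewer there is one more tool, called after "Call:" as a command line: name --argument value ..., lists and objects as JSON in quotes. move_arm: Moves the arm, as the interface text tells. Its arguments: {"type":"object","properties":{"deltas":{"type":"string"},"grip_force":{"type":"number"}},"required":["deltas"]}

```bash
mkdir -p pics; ls; cat > h.py <<'E'
import numpy as np, cv2
from scipy.spatial.transform import Rotation as R
from bench import arm
def save(p,n): cv2.imwrite('pics/'+n+'.png',cv2.cvtColor(p['frame'],cv2.COLOR_RGB2BGR))
def Twc(p,s=None):
    T=np.eye(4)
    if 'rvec' in p:
        M=cv2.Rodrigues(np.array(p['rvec'],float))[0]; T[:3,:3]=M.T; T[:3,3]=-M.T@np.array(p['tvec'],float).ravel()
    else:
        B=np.eye(4);B[:3,:3]=R.from_quat(s['orientation']).as_matrix();B[:3,3]=s['ee_pos'];T=B@np.array(p['T_tool_cam'])
    return T
def pix(T,p,u,v,fish=False):
    K=p['mtx'];d=p['depth'][int(v),int(u)]
    x=(u-K[0,2])/K[0,0];y=(v-K[1,2])/K[1,1]
    if fish:
        r=np.hypot(x,y); k=np.tan(r)/r if r>0 else 1; x*=k;y*=k
    return T[:3,:3]@np.array([x*d,y*d,d])+T[:3,3]
E
python3 - <<'E'
from h import *
s=arm.observe();print(s)
for n in('scene','top'):
    p=arm.get_image(n);save(p,n);T=Twc(p)
    print(n,T[:3,3].round())
    for t in('set_mark','knob_grip','pointer','lock_tab','console','bisque_vase','bisque_cup','figurine_c'):
        print(t,[((T[:3,:3]@np.array(q['point'])+T[:3,3]).round(1),round(q['p'],2)) for q in arm.pinpoint(p,t)[:2]])
E
```

```text
pics
{'time_s': 0.0, 'joint_pos': array([ 1.04859484e+00,  3.13451326e-01,  1.49845747e+00, -4.06312136e-05,
        1.33096505e+00, -2.23399562e-01]), 'joint_vel': array([-0.00023004,  0.00072219, -0.00073877,  0.00093932, -0.00039934,
       -0.00187   ]), 'joint_efforts': array([-2.13091007e-03, -4.02212870e+01, -2.52275670e+01,  6.94521703e-02,
        3.52079049e-02, -8.46078706e-05]), 'ee_pos': array([154.45230709, 501.53100791, 257.15269218]), 'orientation': array([ 1.48840982e-01,  9.88860936e-01, -6.03782880e-04, -2.14946238e-04]), 'ft_force': array([0.79063574, 0.6862042 , 1.02346271]), 'torque': array([ 0.0167917 , -0.0398966 ,  0.02156657]), 'grip_force': 0.0, 'finger_gap': 87.75269726092768}
scene [-102. -567.  476.]
set_mark [(array([560.6, -27.3, 101.1]), 0.79)]
knob_grip [(array([502.5, -19.5, 107.6]), 0.7)]
pointer [(array([487.8, -14. ,  76.1]), 0.92), (array([ 397.7, -371.1,    1.9]), 0.17)]
lock_tab [(array([ 498.8, -100.4,   84.8]), 0.75)]
console [(array([536.5, -22.1,  -3. ]), 0.74)]
bisque_vase [(array([431.1, 283. ,  -1.4]), 0.91)]
bisque_cup [(array([ 398.3, -372.3,    3.2]), 0.73)]
figurine_c [(array([ 5.933e+02,  2.484e+02, -2.000e-01]), 0.75)]
top [ 353.  -34. 1105.]
set_mark []
knob_grip [(array([507.5, -17.2, 104. ]), 0.74)]
pointer [(array([484.9, -10.1,  73.1]), 0.62)]
lock_tab [(array([ 493.7, -105.4,   86.1]), 0.48)]
console [(array([536.3, -26.1,   4.3]), 0.56), (array([509. , -18.7, 106.7]), 0.5)]
bisque_vase [(array([ 4.294e+02,  2.828e+02, -1.000e-01]), 0.88)]
bisque_cup [(array([ 403.6, -367.8,    1.4]), 0.72)]
figurine_c [(array([589.5, 244.7,   2. ]), 0.68)]
```

```bash
python3 - <<'E'
import cv2
a=cv2.imread('pics/scene.png');b=cv2.imread('pics/top.png')
import numpy as np
from h import *
p=arm.get_image('top');K=p['mtx']
M=cv2.Rodrigues(np.array(p['rvec']))[0];c=K@(M@np.array([520,-20,90.])+np.array(p['tvec']).ravel());u,v=(c/c[2])[:2].astype(int)[:2];print(u,v)
x0,y0=max(u-80,0),max(v-60,0);print(x0,y0)
crop=cv2.resize(b[y0:y0+120,x0:x0+160],(800,600),interpolation=cv2.INTER_CUBIC);cv2.imwrite('pics/topcrop.png',crop)
T=Twc(p)
# face plane fit from depth
pts=np.array([pix(T,p,i,j) for j in range(y0,y0+120) for i in range(x0,x0+160)])
m=(pts[:,2]>30)&(pts[:,2]<130);q=pts[m]
best=None
rng=np.random.default_rng(0)
for _ in range(500):
    a3=q[rng.choice(len(q),3,False)];n=np.cross(a3[1]-a3[0],a3[2]-a3[0]);n/=np.linalg.norm(n)+1e-9
    inl=abs((q-a3[0])@n)<1.5
    if best is None or inl.sum()>best.sum():best=inl
w=q[best];c=w.mean(0);n=np.linalg.svd(w-c)[2][2];n*=np.sign(n[2]);print(best.sum(),c,n,np.degrees(np.arccos(n[2])),'yaw',np.degrees(np.arctan2(-n[1],-n[0])))
hull=cv2.minAreaRect(w[:,:2].astype(np.float32));print(hull)
E
```

```text
280 198
200 138
2551 [524.38909589 -26.69457854  82.52234933] [-0.48853751  0.11187844  0.86534058] 30.078382324311843 yaw -12.898708553954576
((525.0178833007812, -23.367156982421875), (238.27374267578125, 149.69976806640625), 76.76193237304688)
```

View pics/topcrop.png

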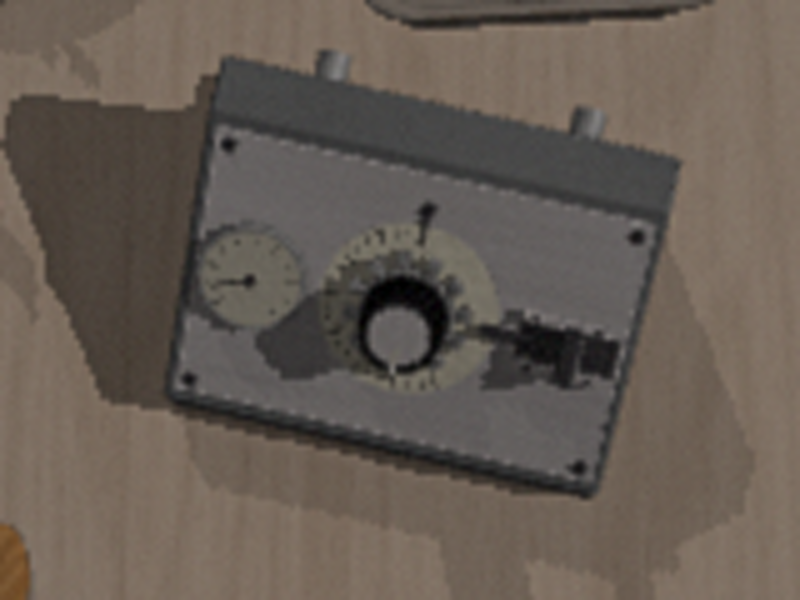

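View pics/scene.png

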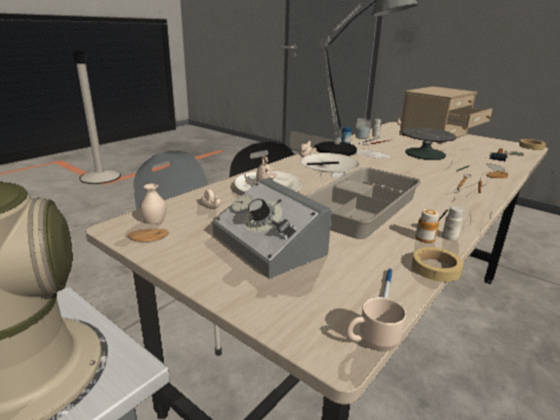

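```bash
cat >> h.py <<'E'
psi=np.radians(-13.0); c3,s3=np.cos(np.pi/6),.5
F=np.array([[c3*np.cos(psi),-np.sin(psi),-s3*np.cos(psi)],[c3*np.sin(psi),np.cos(psi),-s3*np.sin(psi)],[s3,0,c3]])
def tool(a): # tool y at angle a (rad, anticlockwise seen) from face x
    y=F@[np.cos(a),np.sin(a),0]; z=-F[:,2]; return np.c_[np.cross(y,z),y,z]
def go(pos,Rt,n=5,step=38,turn=6.8):
    s=arm.observe();R0=R.from_quat(s['orientation']).as_matrix()
    d=R0.T@(np.array(pos)-s['ee_pos']);w=R.from_matrix(R0.T@Rt).as_rotvec()
    k=1
    while max(np.linalg.norm(d)/k/(n*step),np.degrees(np.linalg.norm(w))/k/(n*turn))>1: k+=.1
    print('calls',round(k,1),'full',(d/250).round(4),(w/np.radians(45)).round(4),'part',(d/250/k).round(3),(w/np.radians(45)/k).round(3),'j',np.round(s['joint_pos'],2),'t',s['time_s'])
E
python3 - <<'E'
from h import *
go(np.array([500,-20,85])+230*F[:,2]+F@[-30,-20,0],tool(0))
E
```

```text
calls 2.9 full [-1.3782 -1.708  -0.0458] [-0.5359 -0.4987  1.8612] part [-0.475 -0.589 -0.016] [-0.185 -0.172  0.642] j [ 1.05  0.31  1.5  -0.    1.33 -0.22] t 0.95
```

Call:
move_arm --deltas "1 -0.475 -0.589 -0.016 -0.185 -0.172 0.642;1 -0.475 -0.589 -0.016 -0.185 -0.172 0.642;1 -0.475 -0.589 -0.016 -0.185 -0.172 0.642;1 -0.475 -0.589 -0.016 -0.185 -0.172 0.642;1 -0.475 -0.589 -0.016 -0.185 -0.172 0.642"

```text
time_s: 1.37
ee_pos: [224.7, 323.3, 261.7]
orientation: [0.393, 0.914, 0.061, 0.078]
ft_force: [-0.2, 0.4, 2.0]
finger_gap: 87.8
grip_force: 0.0
```

```bash
python3 - <<'E'
from h import *
go(np.array([500,-20,85])+230*F[:,2]+F@[-30,-20,0],tool(0))
E
```

```text
calls 1.9 full [-1.3288 -0.5227  0.0042] [-0.3487 -0.3237  1.2113] part [-0.699 -0.275  0.002] [-0.184 -0.17   0.638] j [ 0.72 -0.06  1.93 -0.1   1.1  -0.01] t 1.3667
```

Call:
move_arm --deltas "1 -0.7 -0.275 0.002 -0.184 -0.17 0.638;1 -0.7 -0.275 0.002 -0.184 -0.17 0.638;1 -0.7 -0.275 0.002 -0.184 -0.17 0.638;1 -0.7 -0.275 0.002 -0.184 -0.17 0.638;1 -0.7 -0.275 0.002 -0.184 -0.17 0.638"

```text
time_s: 1.78
ee_pos: [296.4, 149.6, 265.9]
orientation: [0.604, 0.774, 0.118, 0.149]
ft_force: [0.1, 0.1, -0.4]
finger_gap: 88.4
grip_force: 0.0
```

```bash
python3 - <<'E'
from h import *
go(np.array([500,-20,85])+230*F[:,2]+F@[-30,-20,0],tool(0))
E
```

```text
calls 1 full [-0.6678  0.0737  0.0775] [-0.1638 -0.1531  0.572 ] part [-0.668  0.074  0.078] [-0.164 -0.153  0.572] j [ 0.15 -0.34  2.16 -0.06  0.94 -0.07] t 1.7833
```

Call:
move_arm --deltas "1 -0.668 0.074 0.078 -0.164 -0.153 0.572;1 -0.668 0.074 0.078 -0.164 -0.153 0.572;1 -0.668 0.074 0.078 -0.164 -0.153 0.572;1 -0.668 0.074 0.078 -0.164 -0.153 0.572;1 -0.668 0.074 0.078 -0.164 -0.153 0.572"

```text
time_s: 2.2
ee_pos: [360.1, -9.4, 269.2]
orientation: [0.757, 0.599, 0.16, 0.203]
ft_force: [0.4, 0.8, -0.2]
finger_gap: 88.1
grip_force: 0.0
```

```bash
python3 - <<'E'
from h import *
s=arm.observe();p=arm.get_image('wrist');save(p,'w1');T=Twc(p,s)
print(p['mtx'],p['T_tool_cam'],s['ee_pos'],s['joint_pos'].round(2))
for t in('set_mark','knob_grip','pointer','lock_tab'):
    print(t,[(np.round(q['point']),(T[:3,:3]@np.array(q['point'])+T[:3,3]).round(1),round(q['p'],2)) for q in arm.pinpoint(p,t)[:2]])
E
```

```text
[[325.1922621    0.         279.80704704]
 [  0.         325.1922621  214.88565002]
 [  0.           0.           1.        ]] [[ 2.59796467e-05 -9.49027483e-01 -3.15193332e-01  8.35084573e+01]
 [ 9.99999488e-01 -2.94110488e-04  9.67972791e-04 -8.24942898e-02]
 [-1.01133445e-03 -3.15193196e-01  9.49026989e-01 -1.28243658e+02]
 [ 0.00000000e+00  0.00000000e+00  0.00000000e+00  1.00000000e+00]] [360.08522157  -9.4229226  269.16597714] [-0.42 -0.35  2.2   0.13  0.78 -0.25]
set_mark [(array([ 90., -60., 372.]), array([560.2, -33.3, 103.5]), 0.9)]
knob_grip [(array([ 44., -54., 340.]), array([506.1, -15.6, 108.4]), 0.79)]
pointer [(array([ 11., -55., 358.]), array([486.3, -16.2,  76.4]), 0.55)]
lock_tab [(array([ 38.,  21., 386.]), array([ 491.5, -100.3,   87.3]), 0.96)]
```

View pics/w1.png

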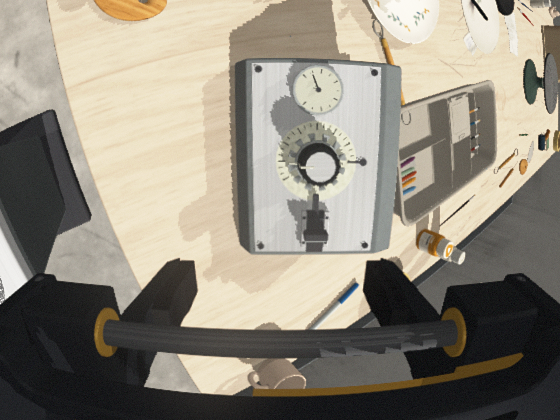

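```bash
cat >> h.py <<'E'
AX=np.array([521.5,-21,79.5])
def rect(p,s,h,name,half=60,sc=5,ctr=(0,0)):
    """orthorectify wrist picture on plane h above face, face x up, y left; image center= AX+ctr"""
    T=Twc(p,s);K=p['mtx'];n=int(2*half*sc)
    j,i=np.meshgrid(np.arange(n),np.arange(n))
    X=half-i/sc+ctr[0];Y=half-j/sc+ctr[1]
    W=AX+np.stack([X,Y,np.full_like(X,h)],-1)@F.T
    C=(W-T[:3,3])@T[:3,:3]
    r=np.hypot(C[...,0],C[...,1]);th=np.arctan2(r,C[...,2])
    u=K[0,0]*th*C[...,0]/r+K[0,2];v=K[1,1]*th*C[...,1]/r+K[1,2]
    im=cv2.remap(cv2.cvtColor(p['frame'],cv2.COLOR_RGB2BGR),u.astype(np.float32),v.astype(np.float32),cv2.INTER_CUBIC)
    if name: cv2.imwrite('pics/'+name+'.png',im)
    return im
E
python3 - <<'E'
from h import *
go(AX+F@[0,-60,60],tool(0))
E
```

```text
calls 1.1 full [-0.1651  0.1845  0.7389] [-0.0041 -0.0048  0.0111] part [-0.15   0.168  0.672] [-0.004 -0.004  0.01 ] j [-0.4  -0.35  2.2   0.13  0.79 -0.25] t 2.45
```

Call:
move_arm --deltas "1 -0.165 0.184 0.739 -0.004 -0.005 0.011;1 -0.165 0.184 0.739 -0.004 -0.005 0.011;1 -0.165 0.184 0.739 -0.004 -0.005 0.011;1 -0.165 0.184 0.739 -0.004 -0.005 0.011;1 -0.165 0.184 0.739 -0.004 -0.005 0.011"

```text
time_s: 2.87
ee_pos: [479.9, -72.9, 128.9]
orientation: [0.756, 0.602, 0.161, 0.202]
ft_force: [-0.3, 1.2, 0.9]
finger_gap: 88.2
grip_force: 0.0
```

Call:
move_arm --deltas "1 0 0 0 0 0 0;1 0 0 0 0 0 0"

```text
time_s: 3.03
ee_pos: [478.7, -72.2, 130.4]
orientation: [0.756, 0.602, 0.161, 0.201]
ft_force: [-0.2, 0.1, 0.9]
finger_gap: 88.1
grip_force: 0.0
```

```bash
python3 - <<'E'
from h import *
s=arm.observe();p=arm.get_image('wrist');save(p,'w2');T=Twc(p,s)
import pickle;pickle.dump((p,s),open('w2.pkl','wb'))
print(s['ee_pos'],s['joint_pos'].round(2),s['ft_force'])
a=rect(p,s,11,None,60,5)
cv2.imwrite('pics/r2.png',a)
# face plane from depth
K=p['mtx'];pts=[]
for v in range(0,420,2):
  for u in range(0,560,2):
    if p['depth'][v,u]>0: pts.append(pix(T,p,u,v,True))
q=np.array(pts);l=(q-AX)@F
m=(abs(l[:,0])<90)&(abs(l[:,1])<115)&(abs(l[:,2])<15);w=l[m]
rng=np.random.default_rng(0);best=None
for _ in range(300):
    a3=w[rng.choice(len(w),3,False)];n=np.cross(a3[1]-a3[0],a3[2]-a3[0]);n/=np.linalg.norm(n)+1e-9
    inl=abs((w-a3[0])@n)<1
    if best is None or inl.sum()>best.sum():best=inl
z=w[best];c=z.mean(0);n=np.linalg.svd(z-c)[2][2];n*=np.sign(n[2]);print(best.sum(),'face c,n in F',c.round(1),n.round(3),'offset at axis',(c@n/n[2]).round(2))
k=l[(l[:,2]>36)&(l[:,2]<46)&(np.hypot(l[:,0],l[:,1])<30)];print('knob top',len(k),k.mean(0),k.min(0),k.max(0))
t=l[(l[:,2]>21)&(l[:,2]<30)&(abs(l[:,0])<22)&(l[:,1]<-60)];print('tab',len(t),t.mean(0),t.min(0),t.max(0))
for g in('set_mark','knob_grip','pointer','lock_tab'):
    print(g,[(((T[:3,:3]@np.array(x['point'])+T[:3,3]-AX)@F).round(1),round(x['p'],2)) for x in arm.pinpoint(p,g)[:2]])
E
```

```text
[478.70188626 -72.23393302 130.39256291] [-0.45  0.21  2.12  0.35  0.32 -0.53] [-0.22552259  0.12757811  0.87266588]
11574 face c,n in F [ 0.4 -1.5  0.6] [0.002 0.004 1.   ] offset at axis 0.6
knob top 1562 [-1.65047673  1.07041172 40.65736971] [-23.11601688 -21.46425958  36.01836406] [19.93749129 21.48214874 42.98016797]
tab 199 [ -1.76744335 -84.14426285  24.98156335] [-14.94146324 -91.23673598  21.07865531] [ 11.41480448 -79.74250987  26.81728117]
set_mark [(array([48.9, -2.9, -0.5]), 0.55), (array([ -1.6, -79. ,  14.5]), 0.32)]
knob_grip [(array([-1.9,  1.8, 32.8]), 0.63)]
pointer [(array([-34.5,  -5.7,  13. ]), 0.89)]
lock_tab [(array([ -0.8, -82.7,  12.8]), 0.67)]
```

View pics/r2.png

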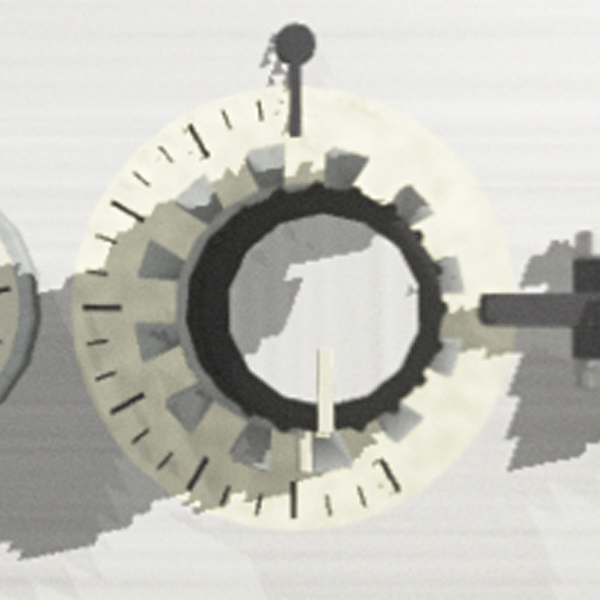

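```bash
sed -i 's/^AX=.*/AX=np.array([521.5,-21,79.5])+F@[-1.8,0.0,0.6]/' h.py; python3 - <<'E'
from h import *
go(AX+F@[0,-60,78],tool(0))
go(AX+F@[0,0,78],tool(np.radians(30)))
go(AX+F@[0,0,78],tool(np.radians(60)))
E
```

```text
calls 1 full [ 0.0017 -0.0104 -0.0698] [ 0.0034  0.0012 -0.0004] part [ 0.002 -0.01  -0.07 ] [ 0.003  0.001 -0.   ] j [-0.45  0.2   2.12  0.35  0.32 -0.53] t 3.2833
calls 1 full [ 0.2417 -0.0105 -0.0701] [ 0.003   0.0021 -0.6671] part [ 0.242 -0.01  -0.07 ] [ 0.003  0.002 -0.667] j [-0.45  0.2   2.12  0.35  0.32 -0.53] t 3.2833
calls 1.8 full [ 0.2417 -0.0105 -0.0701] [ 0.0025  0.0029 -1.3338] part [ 0.134 -0.006 -0.039] [ 0.001  0.002 -0.741] j [-0.45  0.2   2.12  0.35  0.32 -0.53] t 3.2833
```

Call:
move_arm --deltas "1 0 -0.01 -0.07 0 0 -0.1;1 0.24 -0.01 -0.07 0.003 0.002 -0.3;1 0.24 -0.01 -0.07 0.003 0.002 -0.667;1 0.24 -0.01 -0.07 0.003 0.002 -0.667;1 0.24 -0.01 -0.07 0.003 0.002 -0.667"

```text
time_s: 3.7
ee_pos: [481.8, -11.7, 146.5]
orientation: [0.572, 0.779, 0.103, 0.237]
ft_force: [-0.2, -1.3, -0.0]
finger_gap: 88.4
grip_force: 0.0
```

```bash
python3 - <<'E'
from h import *
go(AX+F@[0,0,78],tool(np.radians(60)))
E
```

```text
calls 1 full [-0.0006 -0.0002 -0.0007] [ 3.000e-04 -1.000e-03 -6.575e-01] part [-0.001 -0.    -0.001] [ 0.    -0.001 -0.657] j [-0.28  0.17  2.11  0.08  0.34 -0.66] t 3.7
```

Call:
move_arm --deltas "1 0 0 0 0 0 -0.66;1 0 0 0 0 0 -0.66;1 0 0 0 0 0 -0.66;1 0 0 0 0 0 -0.66;1 0 0 0 0 0 -0.66"

```text
time_s: 4.12
ee_pos: [481.7, -12.7, 146.3]
orientation: [0.355, 0.899, 0.038, 0.256]
ft_force: [0.4, -0.2, 0.8]
finger_gap: 88.4
grip_force: 0.0
```

```bash
python3 - <<'E'
from h import *
go(AX+F@[0,0,36],tool(np.radians(60)))
E
```

```text
calls 1 full [0.0017 0.003  0.1664] [-0.0006 -0.0006 -0.0017] part [0.002 0.003 0.166] [-0.001 -0.001 -0.002] j [-0.28  0.17  2.11  0.09  0.34 -1.18] t 4.1167
```

Call:
move_arm --deltas "1 0.002 0.003 0.06 0 0 0;1 0.002 0.003 0.12 0 0 0;1 0.002 0.003 0.166 0 0 0;1 0.002 0.003 0.166 0 0 0;0.3 0.002 0.003 0.166 0 0 0" --grip_force 20

```text
time_s: 4.53
ee_pos: [501.9, -16.5, 109.6]
orientation: [0.358, 0.898, 0.039, 0.255]
ft_force: [-0.1, -0.1, -0.3]
finger_gap: 83.7
grip_force: 0.0
```

Call:
move_arm --deltas "0.3 0 0 0 0 0 0;0.2 0 0 0 0 0 0;0.2 0 0 0 0 0 0;0.2 0 0 0 0 0 0;0.2 0 0 0 0 0 0" --grip_force 20

```text
time_s: 4.95
ee_pos: [502.1, -16.7, 109.6]
orientation: [0.357, 0.898, 0.039, 0.255]
ft_force: [0.5, -0.3, -1.0]
finger_gap: 50.2
grip_force: 0.0
```

Call:
move_arm --deltas "0.1 0 0 0 0 0 0;0.1 0 0 0 0 0 0;0.1 0 0 0 0 0 0;0.1 0 0 0 0 0 0" --grip_force 25

```text
time_s: 5.28
ee_pos: [501.7, -17.1, 109.3]
orientation: [0.357, 0.898, 0.039, 0.254]
ft_force: [-6.4, -5.5, 3.9]
finger_gap: 41.4
grip_force: 25.0
```

```bash
python3 - <<'E'
from h import *
s=arm.observe();print({k:np.round(s[k],2) for k in s})
R0=R.from_quat(s['orientation']).as_matrix();y=F.T@R0[:,1];print(np.degrees(np.arctan2(y[1],y[0])))
E
```

```text
{'time_s': np.float64(5.28), 'joint_pos': array([-0.28,  0.29,  2.09,  0.1 ,  0.25, -1.19]), 'joint_vel': array([-0.,  0.,  0.,  0., -0.,  0.]), 'joint_efforts': array([  2.72, -30.35, -18.74,   0.49,  -1.53,   0.06]), 'ee_pos': array([501.72, -17.05, 109.28]), 'orientation': array([0.36, 0.9 , 0.04, 0.25]), 'ft_force': array([-6.36, -5.45,  3.93]), 'torque': array([-0.72,  0.81, -0.49]), 'grip_force': np.float64(25.0), 'finger_gap': np.float64(41.36)}
59.61550233433377
```

Call:
move_arm --deltas "0.1 0 0 0 0 0 0.156;0.1 0 0 0 0 0 0.312;0.1 0 0 0 0 0 0.468;0.1 0 0 0 0 0 0.624;0.1 0 0 0 0 0 0.78"

```text
time_s: 5.7
ee_pos: [502.2, -16.8, 109.5]
orientation: [0.613, 0.746, 0.115, 0.231]
ft_force: [-0.6, 0.6, 2.0]
finger_gap: 41.2
grip_force: 25.0
```

```bash
cat >> h.py <<'E'
def st():
    s=arm.observe();R0=R.from_quat(s['orientation']).as_matrix();y=F.T@R0[:,1]
    print('a',np.degrees(np.arctan2(y[1],y[0])).round(1),'posF',((s['ee_pos']-AX)@F).round(2),'tool z',(F.T@R0[:,2]).round(3),'force tool',(R0.T@s['ft_force']).round(1),'tq',s['torque'].round(2),'j',s['joint_pos'].round(2),'gap',round(s['finger_gap'],1),s['time_s'])
E
python3 -c "
from h import *
st();p=arm.get_image('scene');save(p,'s2')"
```

```text
a 24.2 posF [-0.29 -0.28 35.29] tool z [-0.002 -0.    -1.   ] force tool [ 0.3  0.6 -2.1] tq [-0.09  0.13  0.03] j [-0.28  0.29  2.08  0.11  0.25 -0.57] gap 41.2 5.7
```

Call:
move_arm --deltas "0.1 0 0 0 0 0 0.156;0.1 0 0 0 0 0 0.312;0.1 0 0 0 0 0 0.468;0.1 0 0 0 0 0 0.624;0.1 0 0 0 0 0 0.78"

```text
time_s: 6.17
ee_pos: [502.7, -16.9, 109.9]
orientation: [0.809, 0.528, 0.179, 0.187]
ft_force: [2.5, -0.5, 1.6]
finger_gap: 41.5
grip_force: 25.0
```

Call:
move_arm --deltas "0.1 0 0 0 0 0 0.156;0.1 0 0 0 0 0 0.312;0.1 0 0 0 0 0 0.468;0.1 0 0 0 0 0 0.624;0.1 0 0 0 0 0 0.78"

```text
time_s: 6.58
ee_pos: [503.1, -17.3, 110.2]
orientation: [0.93, 0.259, 0.227, 0.124]
ft_force: [1.9, -4.2, 2.0]
finger_gap: 41.2
grip_force: 25.0
```

Call:
move_arm --deltas "0.1 0 0 0 0 0 0.156;0.1 0 0 0 0 0 0.312;0.1 0 0 0 0 0 0.468;0.1 0 0 0 0 0 0.624;0.1 0 0 0 0 0 0.78"

```text
time_s: 7.0
ee_pos: [503.2, -17.8, 110.3]
orientation: [0.965, -0.034, 0.255, 0.05]
ft_force: [-0.8, -10.2, 2.4]
finger_gap: 41.3
grip_force: 25.0
```

```bash
python3 -c "
from h import *
st();s=arm.observe();p=arm.get_image('wrist');save(p,'w3');rect(p,s,11,'r3',60,5)"
```

```text
a -81.0 posF [ 1.17 -1.03 35.31] tool z [ 0.001 -0.002 -1.   ] force tool [ 0.9 10.4 -1.3] tq [-1.6   0.15 -0.78] j [-0.28  0.29  2.08  0.1   0.24  1.27] gap 41.3 7.0
```

View pics/r3.png

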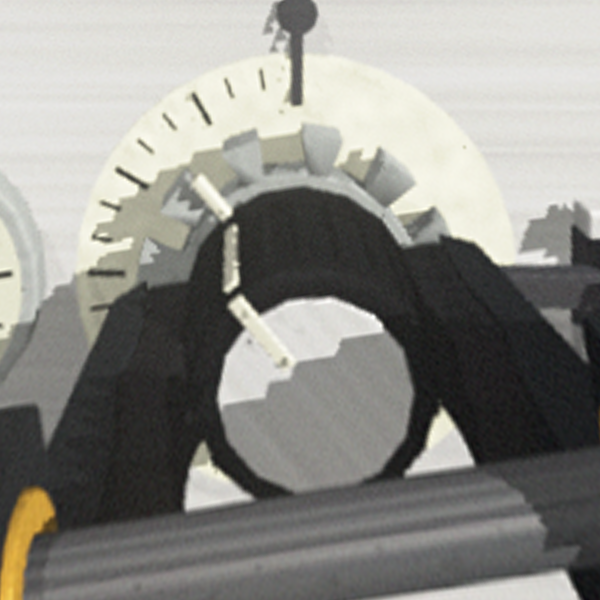

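Call:
move_arm --deltas "0.1 0 0.004 0 0 0 0.15;0.1 0 0.004 0 0 0 0.3;0.1 0 0.004 0 0 0 0.45;0.1 0 0.004 0 0 0 0.6;0.1 0 0.004 0 0 0 0.7"

```text
time_s: 7.47
ee_pos: [503.0, -18.4, 110.2]
orientation: [0.92, -0.294, 0.258, -0.021]
ft_force: [2.4, -5.8, 1.6]
finger_gap: 41.1
grip_force: 25.0
```

```bash
python3 -c "
from h import *
st();s=arm.observe();p=arm.get_image('wrist');save(p,'w4');rect(p,s,11,'r4',60,5)"
```

```text
a -112.4 posF [ 1.08 -1.67 35.32] tool z [ 0.001 -0.001 -1.   ] force tool [5.6 3.2 0.4] tq [-0.94  0.11 -0.5 ] j [-0.28  0.29  2.08  0.11  0.24  1.81] gap 41.1 7.4667
```

View pics/r4.png

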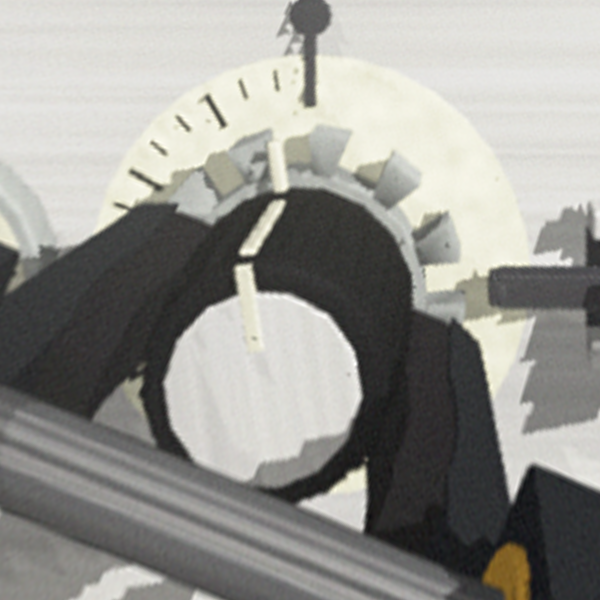

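Call:
move_arm --deltas "0.1 0.002 0.002 0 0 0 0.1;0.1 0.002 0.002 0 0 0 0.207;0.1 0.002 0.002 0 0 0 0.207;0.1 0.002 0.002 0 0 0 0.207;0.1 0.002 0.002 0 0 0 0.207"

```text
time_s: 7.93
ee_pos: [502.9, -18.7, 110.2]
orientation: [0.894, -0.365, 0.256, -0.041]
ft_force: [5.1, -1.3, 3.1]
finger_gap: 41.5
grip_force: 25.0
```

Call:
move_arm --deltas "0.1 0 0 0 0 0 -0.067;0.1 0 0 0 0 0 -0.067;0.1 0 0 0 0 0 -0.067"

```text
time_s: 8.18
ee_pos: [502.9, -18.6, 110.2]
orientation: [0.904, -0.341, 0.257, -0.034]
ft_force: [4.5, -1.1, 2.0]
finger_gap: 41.6
grip_force: 25.0
```

```bash
python3 -c "
from h import *
st()"
```

```text
a -118.4 posF [ 0.99 -1.89 35.32] tool z [ 0.    -0.001 -1.   ] force tool [ 4.5 -2.4  0.6] tq [-0.13 -0.45  0.06] j [-0.28  0.29  2.08  0.11  0.25  1.91] gap 41.6 8.1833
```

Call:
move_arm --deltas "0.7 0 0 0 0 0 0;0.7 0 0 0 0 0 0;0.7 0 0 0 0 0 0;0.7 0 0 0 0 0 0;0.7 0 0 0 0 0 0"

```text
time_s: 8.6
ee_pos: [501.8, -18.2, 109.2]
orientation: [0.904, -0.343, 0.255, -0.035]
ft_force: [-0.2, -0.0, 0.1]
finger_gap: 61.9
grip_force: 0.0
```

Call:
move_arm --deltas "0.7 0 0 -0.1 0 0 0;0.7 0 0 -0.18 0 0 0;0.7 -0.12 0 -0.18 0 0 0;0.7 -0.24 0 -0.18 0 0 0;0.7 -0.24 0 -0.18 0 0 0"

```text
time_s: 9.02
ee_pos: [438.2, 27.2, 119.9]
orientation: [0.904, -0.342, 0.252, -0.035]
ft_force: [0.5, 0.0, -0.2]
finger_gap: 61.7
grip_force: 0.0
```

Call:
move_arm --deltas "0.7 0 0 0 0 0 0;0.7 0 0 0 0 0 0"

```text
time_s: 9.18
ee_pos: [443.0, 24.6, 122.8]
orientation: [0.903, -0.343, 0.256, -0.035]
ft_force: [0.4, -0.5, 0.1]
finger_gap: 61.6
grip_force: 0.0
```

```bash
python3 -c "
from h import *
st();s=arm.observe();p=arm.get_image('wrist');save(p,'w5');rect(p,s,10,'r5',48,6,(0,-10))"
```

```text
a -118.6 posF [-51.66  26.79  80.28] tool z [-0.001 -0.    -1.   ] force tool [0.6 0.2 0.2] tq [ 0.08  0.34 -0.06] j [-0.2   0.15  2.22 -0.05  0.24  2.14] gap 61.6 9.1833
```

View pics/r5.png

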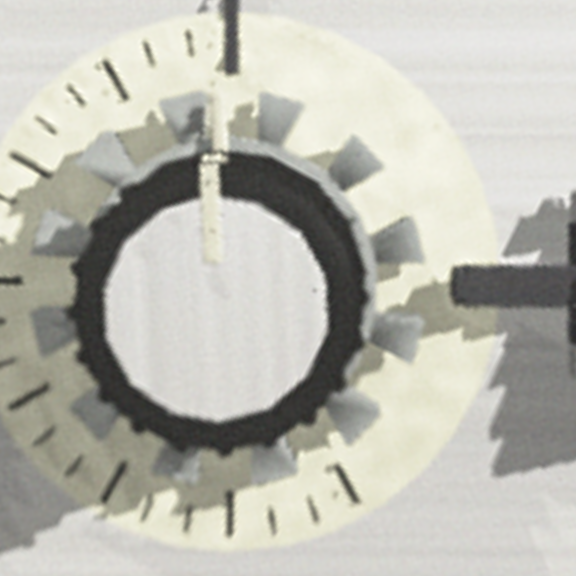

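```bash
python3 - <<'E'
from h import *
go(AX+F@[1,-86,80],tool(np.radians(-90)))
go(AX+F@[1,-86,33],tool(np.radians(-90)))
E
```

```text
calls 1 full [0.3998 0.2951 0.0009] [ 0.0009  0.0013 -0.6353] part [0.4   0.295 0.001] [ 0.001  0.001 -0.635] j [-0.2   0.15  2.22 -0.05  0.24  2.14] t 9.2333
calls 1 full [0.3999 0.2949 0.1889] [ 0.0009  0.0013 -0.6353] part [0.4   0.295 0.189] [ 0.001  0.001 -0.635] j [-0.2   0.15  2.22 -0.05  0.24  2.14] t 9.2333
```

Call:
move_arm --deltas "0.5 0.4 0.295 0 0 0 -0.635;0.5 0.4 0.295 0 0 0 -0.635;0.5 0.4 0.295 0 0 0 -0.635;0.5 0.4 0.295 0 0 0 -0.635;0.5 0.4 0.295 0 0 0 -0.635"

```text
time_s: 9.65
ee_pos: [459.3, -77.3, 144.4]
orientation: [0.946, -0.199, 0.255, 0.007]
ft_force: [0.2, 0.2, -0.6]
finger_gap: 44.1
grip_force: 0.0
```

Call:
move_arm --deltas "0.5 0 0 0 0 0 0;0.5 0 0 0 0 0 0"

```text
time_s: 9.82
ee_pos: [459.1, -77.1, 144.1]
orientation: [0.945, -0.202, 0.255, 0.007]
ft_force: [-0.2, -0.7, 0.1]
finger_gap: 43.9
grip_force: 0.0
```

```bash
python3 - <<'E'
from h import *
st()
go(AX+F@[1,-86,33],tool(np.radians(-90)))
s=arm.observe();p=arm.get_image('wrist');T=Twc(p,s);pts=np.array([pix(T,p,u,v,True) for v in range(0,420) for u in range(0,560) if 0<p['depth'][v,u]<260])
l=(pts-AX)@F
t=l[(l[:,2]>20)&(l[:,2]<30)&(abs(l[:,0])<22)&(l[:,1]<-60)&(l[:,1]>-105)];print('tab',len(t),np.median(t,0),np.percentile(t,[3,97],axis=0))
for g in('lock_tab',):
    print(g,[(((T[:3,:3]@np.array(x['point'])+T[:3,3]-AX)@F).round(1),round(x['p'],2)) for x in arm.pinpoint(p,g)[:2]])
E
```

```text
a -101.1 posF [ -7.62 -68.68  79.48] tool z [-0.007 -0.006 -1.   ] force tool [ 0.2  0.7 -0.1] tq [0.12 0.36 0.  ] j [-0.48  0.14  2.16  0.34  0.36  1.23] gap 43.9 9.8167
calls 1 full [0.0483 0.06   0.1861] [ 0.0084  0.0085 -0.246 ] part [0.048 0.06  0.186] [ 0.008  0.009 -0.246] j [-0.48  0.14  2.16  0.34  0.36  1.23] t 9.8167
tab 771 [  1.79698514 -85.55896506  24.73998673] [[-12.04726657 -90.66560838  21.92039674]
 [ 13.96650731 -80.59029732  26.14719148]]
lock_tab [(array([ -2.9, -85.6,  14.2]), 0.74)]
```

Call:
move_arm --deltas "0.5 0.048 0.06 0 0.008 0.008 -0.246;0.5 0.048 0.06 0 0.008 0.008 -0.246;0.5 0.048 0.06 0 0.008 0.008 -0.246;0.5 0.048 0.06 0 0.008 0.008 -0.246;0.5 0.048 0.06 0.06 0.008 0.008 -0.246"

```text
time_s: 10.33
ee_pos: [469.7, -94.9, 136.4]
orientation: [0.96, -0.108, 0.258, 0.029]
ft_force: [0.5, -0.2, 0.7]
finger_gap: 44.0
grip_force: 0.0
```

```bash
python3 - <<'E'
from h import *
st()
go(AX+F@[1,-86,33],tool(np.radians(-90)))
E
```

```text
a -89.9 posF [  0.91 -83.71  65.57] tool z [ 0.001  0.001 -1.   ] force tool [ 0.8  0.1 -0.4] tq [ 0.05  0.31 -0.02] j [-0.52  0.18  2.13  0.43  0.35  0.91] gap 44.0 10.3333
calls 1 full [0.0002 0.0093 0.1303] [-0.0013 -0.001   0.002 ] part [0.    0.009 0.13 ] [-0.001 -0.001  0.002] j [-0.52  0.18  2.13  0.43  0.35  0.91] t 10.3333
```

Call:
move_arm --deltas "0.5 0 0.009 0.05 0 0 0;0.5 0 0.009 0.1 0 0 0;0.5 0 0.009 0.13 0 0 0;0.5 0 0.009 0.13 0 0 0;0.2 0 0.009 0.13 0 0 0" --grip_force 5

```text
time_s: 10.75
ee_pos: [484.7, -100.8, 106.8]
orientation: [0.96, -0.108, 0.256, 0.029]
ft_force: [0.3, -0.4, -0.3]
finger_gap: 39.4
grip_force: 0.0
```

Call:
move_arm --deltas "0.1 0 0 0 0 0 0;0 0 0 0 0 0 0;0 0 0 0 0 0 0;0 0 0 0 0 0 0;0 0 0 0 0 0 0" --grip_force 5

```text
time_s: 11.17
ee_pos: [484.8, -101.5, 107.3]
orientation: [0.96, -0.107, 0.257, 0.029]
ft_force: [-0.9, 0.4, 3.0]
finger_gap: 9.9
grip_force: 5.0
```

```bash
python3 - <<'E'
from h import *
st()
E
```

```text
a -89.8 posF [  0.43 -86.68  32.26] tool z [-0.001  0.001 -1.   ] force tool [ 0.6 -0.2 -3.1] tq [ 0.13  0.39 -0.11] j [-0.51  0.28  2.11  0.53  0.28  0.8 ] gap 9.9 11.1667
```

Call:
move_arm --deltas "0 0 -0.006 0 0 0 0;0 0 -0.012 0 0 0 0;0 0 -0.018 0 0 0 0;0 0 -0.024 0 0 0 0;0 0 -0.028 0 0 0 0" --grip_force 8

```text
time_s: 11.58
ee_pos: [486.5, -94.5, 107.3]
orientation: [0.96, -0.107, 0.257, 0.029]
ft_force: [-4.4, -0.8, 5.4]
finger_gap: 9.6
grip_force: 8.0
```

```bash
python3 - <<'E'
from h import *
st()
E
```

```text
a -89.8 posF [  0.48 -79.54  32.23] tool z [-0.001  0.001 -1.   ] force tool [-0.9  1.8 -6.7] tq [-0.08  0.52 -0.21] j [-0.49  0.28  2.11  0.51  0.28  0.85] gap 9.6 11.5833
```

Call:
move_arm --deltas "0 0 -0.004 0 0 0 0;0 0 -0.008 0 0 0 0;0 0 -0.012 0 0 0 0;0 0 -0.015 0 0 0 0;0 0 -0.015 0 0 0 0"

```text
time_s: 12.0
ee_pos: [487.4, -90.9, 107.3]
orientation: [0.96, -0.107, 0.257, 0.029]
ft_force: [-3.5, -0.3, 5.2]
finger_gap: 9.6
grip_force: 8.0
```

```bash
python3 - <<'E'
from h import *
st()
E
```

```text
a -89.8 posF [  0.5  -75.75  32.24] tool z [-0.001  0.001 -1.   ] force tool [-0.3  1.1 -6.2] tq [ 0.02  0.42 -0.02] j [-0.48  0.28  2.11  0.49  0.27  0.87] gap 9.6 12.0
```

Still only friction; continue in small steps until the stop is felt.

Call:
move_arm --deltas "0 0 -0.003 0 0 0 0;0 0 -0.004 0 0 0 0;0 0 -0.004 0 0 0 0"

```text
time_s: 12.25
ee_pos: [487.5, -90.4, 107.3]
orientation: [0.96, -0.108, 0.257, 0.03]
ft_force: [-6.3, -4.0, 5.7]
finger_gap: 9.7
grip_force: 8.0
```

Call:
move_arm --deltas "0 0 -0.003 0 0 0 0;0 0 -0.003 0 0 0 0"

```text
time_s: 12.42
ee_pos: [487.6, -90.3, 107.3]
orientation: [0.96, -0.108, 0.257, 0.03]
ft_force: [-9.4, -9.7, 5.9]
finger_gap: 10.0
grip_force: 8.0
```

```bash
python3 - <<'E'
from h import *
st()
E
```

```text
a -89.8 posF [  0.58 -75.16  32.19] tool z [ 0.    -0.001 -1.   ] force tool [-3.1 11.5 -8.5] tq [-1.43  1.32 -1.03] j [-0.48  0.28  2.11  0.48  0.27  0.88] gap 10.0 12.4167
```

Call:
move_arm --deltas "0.4 0 0 0 0 0 0;0.4 0 0 0 0 0 0;0.4 0 0 0 0 0 0;0.4 0 0 0 0 0 0;0.4 0 0 0 0 0 0"

```text
time_s: 12.83
ee_pos: [487.6, -89.1, 106.9]
orientation: [0.96, -0.107, 0.256, 0.029]
ft_force: [-0.7, -0.2, 0.8]
finger_gap: 35.1
grip_force: 0.0
```

Call:
move_arm --deltas "0.4 0 0 -0.06 0 0 0;0.4 0 0 -0.13 0 0 0;0.4 0 0 -0.22 0 0 0;0.4 0 0 -0.22 0 0 0;0.4 0 0 -0.22 0 0 0"

```text
time_s: 13.25
ee_pos: [461.1, -83.3, 155.3]
orientation: [0.96, -0.107, 0.257, 0.029]
ft_force: [-0.0, 0.7, -0.1]
finger_gap: 35.3
grip_force: 0.0
```

Call:
move_arm --deltas "0.4 -0.24 0 0 0 0 0;0.4 -0.24 -0.12 0 0 0 0;0.4 -0.24 -0.2 0 0 0 0;0.4 -0.24 -0.2 0 0 0 0;0.4 -0.24 -0.2 0 0 0 0"

```text
time_s: 13.67
ee_pos: [421.4, -22.4, 124.0]
orientation: [0.96, -0.106, 0.256, 0.029]
ft_force: [-0.1, 0.3, -0.0]
finger_gap: 35.5
grip_force: 0.0
```

```bash
python3 -c "
from h import *
st();s=arm.observe();p=arm.get_image('wrist');save(p,'w6');rect(p,s,10,'r6',60,5,(0,-25))
T=Twc(p,s);pts=np.array([pix(T,p,u,v,True) for v in range(0,420) for u in range(0,560) if 0<p['depth'][v,u]<300])
l=(pts-AX)@F
t=l[(l[:,2]>20)&(l[:,2]<30)&(abs(l[:,0])<22)&(l[:,1]<-55)&(l[:,1]>-105)];print('tab',len(t),np.median(t,0),np.percentile(t,[3,97],axis=0))"
```

```text
a -89.6 posF [-60.18 -23.84  86.52] tool z [-0.003  0.002 -1.   ] force tool [-0.2 -0.3 -0.1] tq [ 0.06  0.33 -0.03] j [-0.38  0.1   2.29  0.31  0.25  1.14] gap 35.5 13.6667
tab 815 [  0.28994903 -73.227227    24.85272887] [[-12.72865201 -79.0282089   21.24014413]
 [ 13.08097614 -68.82247041  26.18396004]]
```

View pics/r6.png

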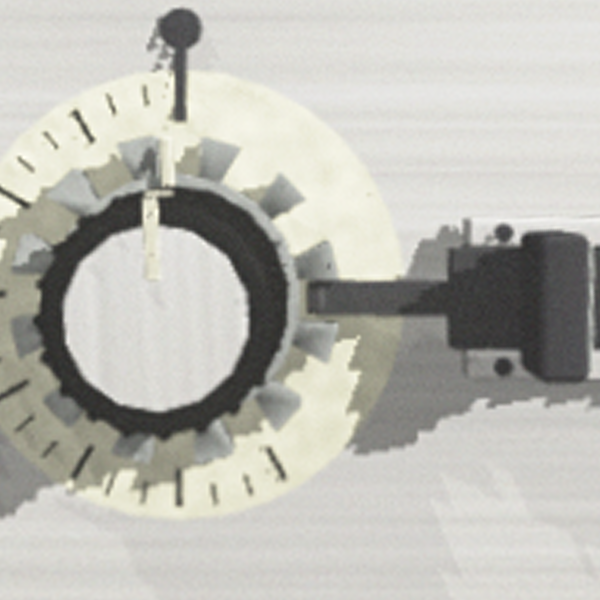

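```bash
python3 -c "
from bench import arm
print(arm.job_done())"
```

```text
the job is handed in; nothing more can be done
None
```

I turned the knob clockwise to the set mark and trimmed it back about 3–4° (within one division). The lock slide went home to its stop in the notch without catching a tooth, the bisque pieces were not touched, and I handed the job in at about 14 s; no verdict was returned.

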